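# Cover the coarse grit pot, crack the sealed compound pot open and hold

### The job

To keep stray grit out of the fine compound, first gently set the loose cover with the round knob onto the open pot, seated and level, without dropping it, and let go. Then pull the stuck lid of the sealed pot up by its bar handle until its tight seal gives way, without flinging it up, and hold it slightly open, level and straight above its pot, its disc about 25 mm over the rim. Finish while still holding the lid there; leave the pots and other things in place.

Things in the scene. Friction and masses are not known exactly. Their poses are not given: they have to be found in the camera images.
- cover_mid (a point): Loose aluminium cover flat on the bench, knob up: its centre, half-way up (23 mm over its underside). From below: black rubber plug 6 mm deep, tapering down from 74 to 64 mm diameter; disc 100 mm across, 6 mm thick; dark round knob, 24 mm diameter (head 27 mm), 34 mm tall. Disc upper face 11 mm, disc underside 17 mm below this point. z up. 0.16 kg. Seated: disc on the rim, plug in the mouth.
- open_pot_rim (a point): Centre of the mouth of the open round aluminium pot, at rim height, 85 mm above the bench. Rim 90 mm outside and 82 mm inside diameter, wall 4 mm. The pot is loose but heavy (0.95 kg). z is up.
- sealed_pot_rim (a point): Centre of the mouth of the sealed grey pot, at rim height, 70 mm above the bench; rim 90 mm outside, 82 mm inside diameter; bolted down by a 70 x 140 mm foot plate. z up. Either pot may be left or right. Sprung rubber lugs in its mouth seal the lid against a straight pull of 12 to 20 N (plus weight): greatest 3 to 5 mm up, then it gives way; clear of the lugs after 14 mm.
- lid_mid (a point): Steel lid stuck in the sealed pot: its centre, half-way up (27 mm over its underside, 13 mm above the rim while closed). From below: plug 14 mm deep, 74 mm widest diameter; disc 98 mm across, 6 mm thick, resting on the rim; upright bar handle, 44 mm long along x, 14 mm thick along y, 34 mm tall. Disc upper face 7 mm below this point. z up. 0.2 kg.
- wrench: Steel wrench, 170 mm long, lying on the bench beyond the cover; leave it. Origin at its underside, x along its length.
- oil_can: Small closed steel can, 48 mm diameter, 65 mm high, standing on the bench; leave it. Origin at the centre of its underside.
- stone: Grey dressing stone, 90 x 35 x 22 mm, lying on the bench; leave it. Origin at the centre of its underside, x along its length.
Mind the look-alikes: they are no part of the job. What is shaped like the part that bears open_pot_rim but pink or purple is not meant. What is shaped like the part that bears cover_mid but red is not meant.

How it is judged:
By the outcome, as a careful person would: the job done as asked, in the order asked, and still so for the second after the job is handed in, while the arm keeps its last pose, push and grip.
It also fails if it takes over 48 s, if anything falls off the work surface, if the arm or the gripper's body presses on something with over 40 N, if the wrist force passes 120 N, or if a joint passes its speed limit or range.

### The arm

A 6-joint arm with a two-finger parallel gripper is mounted at the origin on the work surface. World frame = base frame: x ahead of the robot, y to its left, z up, the work surface at z = 0. Lengths are in m, angles in degrees, forces in N, time in s.
With the tool pointing down it reaches from about 0.4 to 0.825 m from the base axis. Payload 7 kg.
Tool frame: the origin (TCP) lies at the centre of the arm's flange, where the gripper is bolted on; the fingertips stand 178 mm ahead of it and the grasp point (between the pads) lies 159 mm ahead of it (ctrl.hold_point_z is the distance from the TCP to the grasp point, in m); z points along the fingers, y is the line along which they close (so a half turn about z gives the same grasp; the last joint's range is limited). The gripper opens to 88 mm and grips with 3 to 60 N. Pads are 19 mm wide; open, the fingers measure 130 mm over their backs; the gripper's body (78 mm by 193 mm) begins 47 mm behind the grasp point.
Start: joints at [-56.832, 20.546, 0.682, 0, -70.136, -16.507], TCP at [0.194, -0.647, 0.405] pointing down, gripper open.
Joint ranges: [-176.03, 176.03], [-82.01, 121.73], [-58.28, 71.71], [-173.87, 95.51], [-174.79, -0.11], [-173.66, 173.66]. Speed limits (degrees/s): [136.94, 136.94, 172.46, 180, 180, 180].

### API

Orientations are given as [roll, pitch, yaw] about the fixed x, y, z axes, in that order (R = Rz(yaw) Ry(pitch) Rx(roll)).
In Python, from plant import ctrl gives the robot as it stands.
- The arm moves only by the shell command python3 -m inch 'ROWS'. ROWS is JSON, one flat list of numbers, 7 for each row, row after row: the closure, from 0 (fully open) to 1 (shut), then the shift along the tool's x, y, z in mm, then the turn, a rotation vector about the tool's x, y, z in degrees. In form: [hand, x, y, z, wx, wy, wz, hand, x, y, z, wx, wy, wz, ...]. A call has 1 to 5 rows; each row is the pose to reach, as a shift and turn from the pose commanded when the call began, along the tool's axes at that moment; what a row does not reach only later rows make up. A row lasts 1/10 s, in which the tool goes at most 50 mm and 8.59 degrees, less where a joint would pass 70% of its speed; a pose out of reach is approached as far as the arm can. A call with a gripper value outside its range is refused whole. The fingers move at their own pace and stop on an object; the grip force is fixed at half the most. Time passes only in rows, so rows that repeat a pose let the fingers close. It gives the time, the measured TCP pose, the force, the opening and the grip force at its end, in the units of the state.
- ctrl.get_obs(): the state, without advancing time (a new reading comes with each control period).
- ctrl.snapshot(name): name is "scene" or "top"; returns a dict with "frame" (480x640x3 uint8, red, green, blue), "K" (3x3 intrinsics, pixels), "R" (3x3) and "t" (3): a world point X has camera coordinates R X + t. Camera axes: x right, y down, z forward; pixel columns grow to the right and rows downward; lengths in m; the calibration is good to about 2 mm. A picture is of the moment at which its call begins. There is no depth.
- ctrl.close_job(): hands the job in; it is judged then, once.
Trained networks look in a picture, given as the dict that the camera call returned (one of the last four; its "shot" number tells which), for a name from the list of things; names that differ only in an ending like _2 or _b are one class to them, and where a whole thing is asked for, a point or a joint stands for the part that bears it (a point fixed in the world has none). Each returns a list of dicts, best first, with "p" (0 to 1); they miss things now and then, are a little off and sometimes report something else, mostly with a low value. They report only what shows in the picture. A call takes as long as a camera call. They do not tell look-alikes from the thing itself.
- ctrl.recognise(picture, thing): "location" ([x, y, z] in m, in world coordinates, good to about 4 mm: the middle of the surface that is visible of it).
- ctrl.trace(picture, thing): "pixels" (480x640 bool, what is visible of it).
- ctrl.mark_of(picture, thing): "location" ([x, y, z] in m, in world coordinates, good to about 4 mm: a listed point, or the origin of a listed thing).
The state is a dict: "clock": time; "joint_pos": joint angles; "qvel": joint speeds; "tau": joint torques, N m; "tool_pos": TCP position; "orientation": TCP orientation; "force": force on the tool from outside, world axes, zero at the start; "moment": the same for the moment, N m; "opening": finger opening in m; "gripper_force": force on a finger pad.
Only numpy, scipy, OpenCV 4.12 (cv2) and the standard library are available. Lean on these libraries where they do the work, as an engineer would, in place of code of your own. Each camera call takes 0.05 s, during which the arm holds its last target. There are 200 camera calls.

## Working session

There is one attempt and no reset: what is moved stays moved. The work goes in short steps, Python scripts to look and compute and a shell command to move; the robot and the scene stay as the last step left them, time stands still between calls to the robot, and variables do not carry over. Pictures are saved under pics/ and viewed, at most 10 in all, crops included, and the job is handed in when it is done.

```bash
mkdir -p pics; ls; cat > h.py <<'E'
import numpy as np,cv2
from plant import ctrl
def snap(n,fn=None,crop=None,scale=1):
    p=ctrl.snapshot(n)
    if fn:
        f=p["frame"][:,:,::-1]
        if crop: a,b,c,d=crop; f=f[b:d,a:c]
        cv2.imwrite("pics/"+fn,cv2.resize(f,None,fx=scale,fy=scale,interpolation=cv2.INTER_CUBIC))
    return p
def proj(p,X):
    c=p["R"]@np.array(X)+p["t"]; q=p["K"]@c; return q[:2]/q[2]
def ray(p,uv,z):
    d=p["R"].T@np.linalg.solve(p["K"],[uv[0],uv[1],1.]); o=-p["R"].T@p["t"]
    return o+d*(z-o[2])/d[2]
E
python3 - <<'E'
from h import *
np.set_printoptions(precision=4,suppress=True)
for n in("top","scene"):
    p=snap(n,n+"1.png")
    print(n,"cam",-p["R"].T@p["t"])
    for t in("cover_mid","open_pot_rim","sealed_pot_rim","lid_mid","wrench","oil_can","stone"):
        for r in ctrl.mark_of(p,t)[:4]: print(t,round(r["p"],2),np.array(r["location"]),proj(p,r["location"]).round())
print(ctrl.get_obs())
E
```

```text
pics
top cam [ 0.3738 -0.054   1.0454]
cover_mid 0.96 [ 0.5065 -0.0412  0.0209] [330. 269.]
cover_mid 0.83 [ 0.3493 -0.0659  0.025 ] [330. 353.]
open_pot_rim 0.8 [ 0.7511 -0.2346  0.0853] [451. 153.]
open_pot_rim 0.7 [ 0.7673 -0.3764  0.085 ] [527. 157.]
open_pot_rim 0.65 [ 0.6072 -0.263   0.083 ] [457. 230.]
lid_mid 0.57 [0.5581 0.2427 0.0814] [183. 213.]
wrench 0.79 [ 0.7135  0.024  -0.0002] [314. 166.]
wrench 0.74 [ 0.3487  0.2894 -0.0048] [148. 323.]
stone 0.98 [ 0.3489  0.2897 -0.007 ] [149. 323.]
scene cam [ 1.0833 -0.7955  0.8667]
cover_mid 0.98 [ 0.5032 -0.0422  0.022 ] [309. 244.]
cover_mid 0.69 [ 0.3513 -0.0667  0.023 ] [259. 227.]
open_pot_rim 0.92 [ 0.7527 -0.2291  0.0848] [351. 317.]
open_pot_rim 0.89 [ 0.6048 -0.2643  0.0828] [285. 297.]
open_pot_rim 0.75 [ 0.7686 -0.3736  0.0888] [316. 369.]
open_pot_rim 0.3 [0.7102 0.0181 0.0039] [389. 269.]
sealed_pot_rim 0.58 [0.5594 0.2455 0.0703] [385. 186.]
lid_mid 0.91 [0.5602 0.2488 0.0823] [386. 182.]
wrench 0.74 [0.7114 0.0219 0.0034] [390. 269.]
wrench 0.35 [ 0.3672 -0.3041  0.0003] [200. 287.]
oil_can 0.97 [ 0.3715 -0.3077 -0.0007] [200. 289.]
stone 0.86 [ 0.3537  0.2861 -0.0004] [334. 176.]
{'clock': 0.8, 'joint_pos': array([-56.833 ,  20.543 ,   0.6805,  -0.0016, -70.1366, -16.5072]), 'qvel': array([-0.0621, -0.0645, -0.1057,  0.0521,  0.1321, -0.0528]), 'tau': array([  0.001 , -58.2282,  29.3287,   7.0021,   0.0127,  -0.    ]), 'tool_pos': array([ 0.1935, -0.6466,  0.4047]), 'orientation': array([-179.9996,    0.0017, -163.3406]), 'force': array([0.0506, 0.712 , 0.4303]), 'moment': array([-0.0099,  0.033 , -0.0205]), 'gripper_force': 0.0, 'opening': 0.08756016374334102}
```

View pics/top1.png

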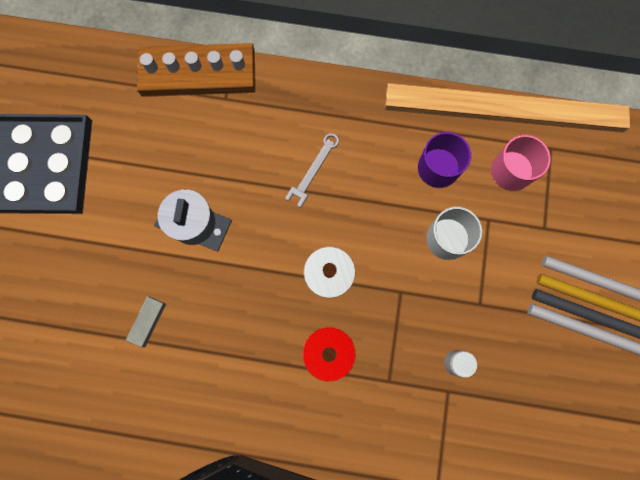

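View pics/scene1.png

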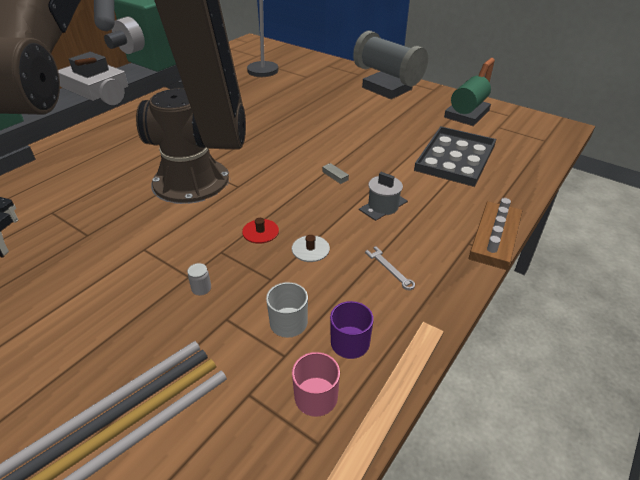

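Two covers show: white/aluminium at top (330,271), red at (329,354). I choose the white one. Three pots show: grey (456,232), purple (445,160), pink (521,162). I choose the grey one. The sealed pot is at (184,215), with its bar handle roughly upright in the picture. I'll refine these with masks and one close crop.

```bash
cat >> h.py <<'E'
from scipy.optimize import least_squares
def mask(p,thing,X):
    u=proj(p,X)
    ms=[m["pixels"] for m in ctrl.trace(p,thing)]
    return min((m for m in ms if m.any()),key=lambda m:np.hypot(*(np.argwhere(m).mean(0)[::-1]-u)))
def circ(p,m,z,r,x0,free=False):
    c=max(cv2.findContours(m.astype(np.uint8),cv2.RETR_EXTERNAL,cv2.CHAIN_APPROX_NONE)[0],key=len)[:,0]
    P=np.array([ray(p,q,z)[:2] for q in c])
    f=lambda v:(np.hypot(*(P-v[:2]).T)-(v[2] if free else r))*1e3
    s=least_squares(f,[*x0[:2]]+([r] if free else []),loss="cauchy",f_scale=1.)
    return s.x, (abs(s.fun if 0 else f(s.x))<2).mean()
E
python3 - <<'E'
from h import *
np.set_printoptions(precision=4,suppress=True)
T=[("cover_mid",[.505,-.0417,.012],.05),("open_pot_rim",[.606,-.2636,.085],.045),("lid_mid",[.559,.246,.076],.049)]
for n in("top","scene"):
    p=snap(n)
    for t,X,r in T:
        m=mask(p,t,X)
        print(n,t,m.sum(),circ(p,m,X[2],r,X),circ(p,m,X[2],r,X,True))
        if n=="top":
            a=[int(v) for v in proj(p,X)]
            cr=p["frame"][a[1]-45:a[1]+45,a[0]-45:a[0]+45,::-1]
            cv2.imwrite(f"/tmp/{t}.png",cv2.resize(cr,(260,260)))
    if n=="top":
        g=p["frame"].max(2); k=np.zeros_like(g); u=proj(p,T[2][1]+np.array([0,0,0])).astype(int)
        k[u[1]-22:u[1]+22,u[0]-22:u[0]+22]=(g[u[1]-22:u[1]+22,u[0]-22:u[0]+22]<90)
        P=np.array([ray(p,q[::-1],.110)[:2] for q in np.argwhere(k)])
        w,v=np.linalg.eigh(np.cov(P.T)); print("handle n",len(P),P.mean(0),"len",np.sqrt(12*w),"yaw",np.degrees(np.arctan2(v[1,1],v[0,1])))
cv2.imwrite("pics/crops.png",np.hstack([cv2.imread(f"/tmp/{t}.png") for t,_,_ in T]))
E
```

```text
top cover_mid 2082 (array([ 0.5003, -0.0408]), np.float64(0.972027972027972)) (array([ 0.5003, -0.0409,  0.0493]), np.float64(0.993006993006993))
top open_pot_rim 2159 (array([ 0.6026, -0.2602]), np.float64(0.5684931506849316)) (array([ 0.6005, -0.258 ,  0.0475]), np.float64(0.4794520547945205))
top lid_mid 2116 (array([0.5559, 0.2427]), np.float64(0.9448275862068966)) (array([0.556 , 0.2426, 0.0482]), np.float64(1.0))
handle n 263 [0.5523 0.2372] len [0.0277 0.0484] yaw -161.53305844422326
scene cover_mid 797 (array([ 0.5068, -0.0427]), np.float64(0.7934782608695652)) (array([ 0.507 , -0.0428,  0.0496]), np.float64(0.8586956521739131))
scene open_pot_rim 1931 (array([ 0.6121, -0.2656]), np.float64(0.3561643835616438)) (array([ 0.6128, -0.2695,  0.0486]), np.float64(0.2876712328767123))
scene lid_mid 573 (array([0.564 , 0.2418]), np.float64(0.4358974358974359)) (array([0.5627, 0.2405, 0.0475]), np.float64(0.5384615384615384))
```

View pics/crops.png

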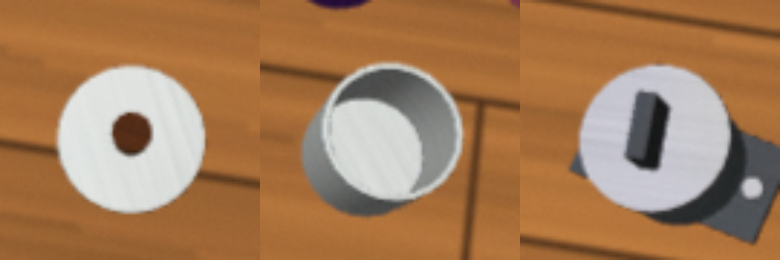

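The crops confirm the choice: the white cover with a brown knob, the grey open pot with its rim centre near top (457,231), and the bar handle on the lid. Moving toward the cover now.

```bash
cat >> h.py <<'E'
from scipy.spatial.transform import Rotation as Ro
def delta(X):
    o=ctrl.get_obs(); R=Ro.from_euler("xyz",o["orientation"],degrees=True)
    print("shift mm",(R.inv().apply(np.array(X)-o["tool_pos"])*1e3).round(1),"at",o["tool_pos"].round(4),o["orientation"].round(2),"F",o["force"].round(1),"open",round(o["opening"],4),"t",o["clock"])
E
python3 -m inch '[0,-31,33,6,0,0,0, 0,-63,66,14,0,0,0, 0,-95,99,21,0,0,0, 0,-127,132,28,0,0,0, 0,-160,165,35,0,0,0]'
python3 -m inch '[0,-31,33,7,0,0,0, 0,-63,66,14,0,0,0, 0,-95,99,21,0,0,0, 0,-127,132,28,0,0,0, 0,-160,165,35,0,0,0]'
python3 -c "from h import *; delta([.5035,-.042,.30])"
```

```text
clock: 1.7
tool_pos: [0.2999, -0.4411, 0.3696]
orientation: [-180.0, 0.0, -163.4]
force: [1.6, -0.2, -0.2]
opening: 0.0877
gripper_force: 0.0
clock: 2.2
tool_pos: [0.4059, -0.237, 0.3349]
orientation: [-180.0, 0.1, -163.3]
force: [1.4, -0.4, 0.1]
opening: 0.0875
gripper_force: 0.0
shift mm [-149.4  158.9   35. ] at [ 0.4059 -0.237   0.3349] [-1.7997e+02  6.0000e-02 -1.6334e+02] F [ 1.4 -0.4  0.1] open 0.0875 t 2.2
```

```bash
python3 -m inch '[0,-35,38,8,0,0,0, 0,-70,75,17,0,0,0, 0,-105,112,25,0,0,0, 0,-135,145,32,0,0,0, 0,-149,159,35,0,0,0]'
python3 -m inch '[0,0,0,15,0,0,0, 0,0,0,30,0,0,0, 0,0,0,43,0,0,0, 0,0,0,46,0,0,0, 0,0,0,46,0,0,0]'
python3 - <<'E'
from h import *
delta([.5035,-.042,.197])
s=snap("scene","s2.png",(240,160,400,280),5)
g=proj(s,ctrl.get_obs()["tool_pos"]-np.array([0,0,.159])); print("grasp px",g, "crop",(g-[240,160])*5)
E
```

```text
clock: 2.7
tool_pos: [0.504, -0.0404, 0.2993]
orientation: [-180.0, 0.0, -163.2]
force: [-0.0, -0.5, 0.7]
opening: 0.0876
gripper_force: 0.0
clock: 3.2
tool_pos: [0.5026, -0.0437, 0.2535]
orientation: [-180.0, -0.0, -163.3]
force: [0.1, -0.3, 0.0]
opening: 0.0877
gripper_force: 0.0
shift mm [-1.4  1.4 56.5] at [ 0.5026 -0.0437  0.2535] [-1.7999e+02 -5.0000e-02 -1.6333e+02] F [ 0.1 -0.3  0. ] open 0.0877 t 3.2
grasp px [308.59749051 223.06078681] crop [342.98745255 315.30393407]
```

View pics/s2.png

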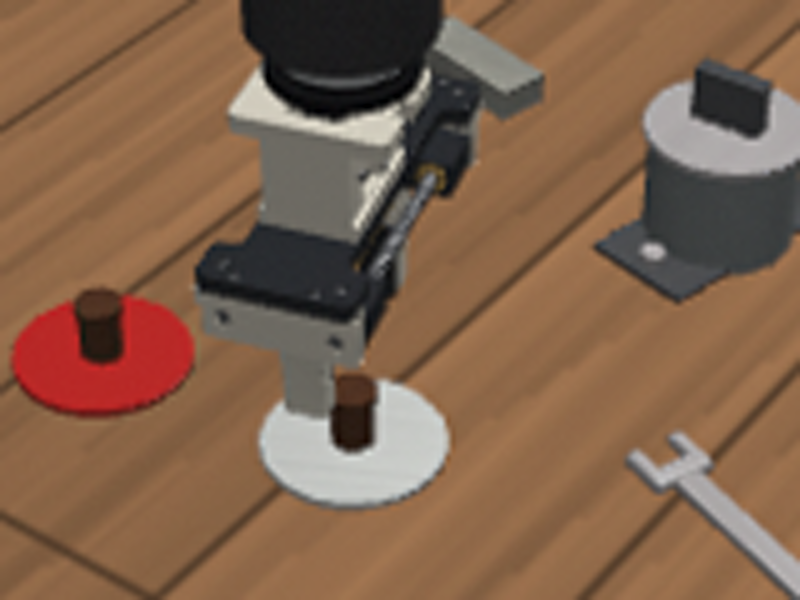

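The scene crop shows the open fingers over the white cover's knob (crop 353,385 → pixel 310.6,237), with the near finger at its left. The descent is clear.

```bash
python3 -m inch '[0,-1,1,15,0,0,0, 0,-1,1,32,0,0,0, 0,-1,1,48,0,0,0, 0,-1,1,56,0,0,0, 0,-1,1,59,0,0,0]'
python3 -m inch '[0.9,0,0,0,0,0,0, 0.9,0,0,0,0,0,0, 0.9,0,0,0,0,0,0, 0.9,0,0,0,0,0,0, 0.9,0,0,0,0,0,0]'
python3 -m inch '[0.9,0,0,0,0,0,0, 0.9,0,0,0,0,0,0, 0.9,0,0,0,0,0,0, 0.9,0,0,0,0,0,0, 0.9,0,0,0,0,0,0]'
python3 -c "from h import *; delta([.5035,-.042,.32])"
```

```text
clock: 3.75
tool_pos: [0.5034, -0.0425, 0.1945]
orientation: [-180.0, -0.0, -163.3]
force: [-1.3, -0.1, -0.2]
opening: 0.0879
gripper_force: 0.0
clock: 4.25
tool_pos: [0.5034, -0.0424, 0.195]
orientation: [180.0, 0.0, -163.3]
force: [-0.1, -0.1, 0.2]
opening: 0.0526
gripper_force: 0.0
clock: 4.75
tool_pos: [0.5033, -0.0425, 0.1946]
orientation: [180.0, -0.0, -163.3]
force: [-1.0, 1.1, -0.1]
opening: 0.0248
gripper_force: 30.0
shift mm [  -0.3    0.4 -125.4] at [ 0.5033 -0.0425  0.1946] [ 180.     -0.   -163.34] F [-1.   1.1 -0.1] open 0.0248 t 4.75
```

```bash
python3 -m inch '[0.9,0,0,-5,0,0,0, 0.9,0,0,-15,0,0,0, 0.9,0,0,-30,0,0,0, 0.9,0,0,-45,0,0,0, 0.9,0,0,-60,0,0,0]'
python3 -m inch '[0.9,0,0,-15,0,0,0, 0.9,0,0,-32,0,0,0, 0.9,0,0,-48,0,0,0, 0.9,0,0,-60,0,0,0, 0.9,0,0,-65,0,0,0]'
python3 - <<'E'
from h import *
np.set_printoptions(precision=4,suppress=True)
delta([.606,-.264,.32])
s=snap("scene","s3.png",(200,150,400,350),3)
t=snap("top")
o=ctrl.get_obs(); z=o["tool_pos"][2]-.159-.025
X=[*o["tool_pos"][:2],z+.002]
for p in(s,t):
    try:
        for f in(0,1): print(circ(p,mask(p,"cover_mid",X),z,.05,X,f))
    except Exception as e: print(e)
    for r in ctrl.mark_of(p,"cover_mid")[:2]: print(r["p"],r["location"])
# pot rim: edge points of rim in both views
for p in(s,t):
    for r in ctrl.mark_of(p,"open_pot_rim")[:3]: print("pot",r["p"],r["location"])
E
```

```text
clock: 5.25
tool_pos: [0.5032, -0.0425, 0.256]
orientation: [-180.0, 0.0, -163.3]
force: [-1.0, 0.4, -1.7]
opening: 0.0251
gripper_force: 30.0
clock: 5.75
tool_pos: [0.5034, -0.0424, 0.3213]
orientation: [-180.0, 0.1, -163.3]
force: [0.2, 0.0, -1.3]
opening: 0.0256
gripper_force: 30.0
shift mm [ -34.7 -241.7    1.4] at [ 0.5034 -0.0424  0.3213] [-179.99    0.13 -163.33] F [ 0.2  0.  -1.3] open 0.0256 t 5.75
(array([ 0.5069, -0.0423]), np.float64(0.5392156862745098))
(array([ 0.5073, -0.0433,  0.0489]), np.float64(0.5882352941176471))
0.8 [0.3537, -0.067, 0.0194]
0.72 [0.5061, -0.0392, 0.15]
(array([ 0.3513, -0.0565]), np.float64(0.32450331125827814))
(array([ 0.3497, -0.0635,  0.0436]), np.float64(0.9867549668874173))
0.72 [0.3494, -0.0633, 0.0219]
pot 0.88 [0.7503, -0.2291, 0.0841]
pot 0.65 [0.7673, -0.3795, 0.0867]
pot 0.55 [0.6039, -0.2639, 0.0844]
pot 0.89 [0.7649, -0.378, 0.0833]
pot 0.68 [0.7493, -0.2311, 0.0833]
pot 0.67 [0.6082, -0.2612, 0.0879]
```

View pics/s3.png

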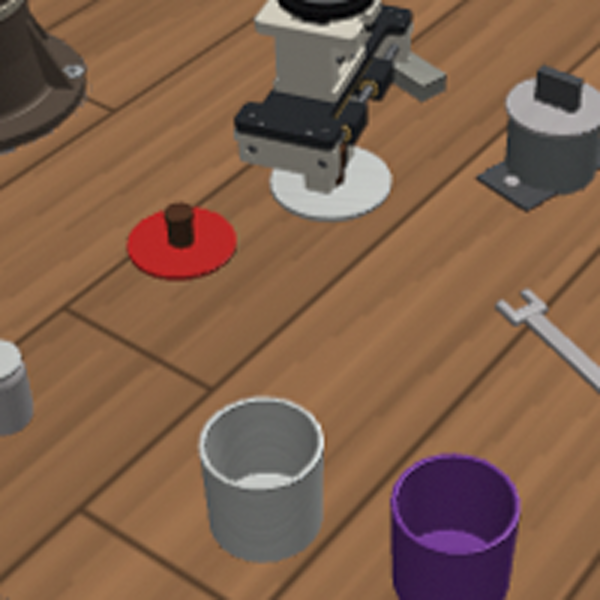

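The cover is held level, with its disc at crop (331,183). The pot rim shows as a bright ring around crop (262,445). I'll fit that ring in both views.

```bash
python3 - <<'E'
from h import *
th=np.linspace(0,2*np.pi,120,endpoint=False)
for n in("scene","top"):
    p=snap(n); g=p["frame"].mean(2).astype(np.float32)
    def ring(x,y,r):
        P=np.c_[x+r*np.cos(th),y+r*np.sin(th),np.full(120,.085)]
        q=(P@p["R"].T+p["t"])@p["K"].T; q=(q[:,:2]/q[:,2:]).astype(np.float32)
        return cv2.remap(g,q[:,:1],q[:,1:],cv2.INTER_LINEAR).clip(0,230).mean()
    b=max((ring(x,y,.042)+ring(x,y,.043)+ring(x,y,.044)-ring(x,y,.0385)-.5*ring(x,y,.049),x,y) for x in np.arange(.594,.618,.001) for y in np.arange(-.276,-.252,.001))
    print(n,b)
E
```

```text
scene (np.float32(353.0185), np.float64(0.609), np.float64(-0.263))
top (np.float32(430.41815), np.float64(0.606), np.float64(-0.262))
```

```bash
python3 -m inch '[0.9,-4,-30,0,0,0,0, 0.9,-9,-65,0,0,0,0, 0.9,-15,-105,0,0,0,0, 0.9,-20,-143,0,0,0,0, 0.9,-25,-180,0,0,0,0]'
python3 -m inch '[0.9,-4,-25,0,0,0,0, 0.9,-8,-45,0,0,0,0, 0.9,-9,-56,0,0,0,0, 0.9,-10,-60,0,0,0,0, 0.9,-10,-62,0,0,0,0]'
python3 -c "from h import *; delta([.606,-.264,.30])"
```

```text
clock: 6.85
tool_pos: [0.5794, -0.2093, 0.3194]
orientation: [180.0, -0.0, -163.3]
force: [0.4, 0.8, -1.4]
opening: 0.0252
gripper_force: 30.0
clock: 7.35
tool_pos: [0.6061, -0.2641, 0.3194]
orientation: [180.0, -0.0, -163.3]
force: [0.4, 0.0, -1.6]
opening: 0.025
gripper_force: 30.0
shift mm [ 0.   0.1 19.4] at [ 0.6061 -0.2641  0.3194] [ 1.7998e+02 -2.0000e-02 -1.6335e+02] F [ 0.4  0.  -1.6] open 0.025 t 7.35
```

```bash
python3 -m inch '[0.9,-1.5,0.5,8,0,0,0, 0.9,-1.5,0.5,17,0,0,0, 0.9,-1.5,0.5,26,0,0,0, 0.9,-1.5,0.5,32,0,0,0, 0.9,-1.5,0.5,34,0,0,0]'
python3 - <<'E'
from h import *
np.set_printoptions(precision=4,suppress=True)
delta([.6073,-.2632,.2735])
s=snap("scene","s4.png",(220,230,360,350),5)
t=snap("top","t4.png",(400,170,520,260),5)
o=ctrl.get_obs(); z=o["tool_pos"][2]-.159-.0235
X=[*o["tool_pos"][:2],z]
for p in(s,t):
    for f in(0,1): print(circ(p,mask(p,"cover_mid",X),z,.05,X,f))
E
```

```text
clock: 7.85
tool_pos: [0.6072, -0.263, 0.2844]
orientation: [180.0, -0.1, -163.3]
force: [-1.1, 0.1, -0.2]
opening: 0.025
gripper_force: 30.0
shift mm [-0.1 -0.2 10.9] at [ 0.6072 -0.263   0.2844] [ 179.95   -0.09 -163.32] F [-1.1  0.1 -0.2] open 0.025 t 7.85
(array([ 0.4771, -0.1468]), np.float64(0.12244897959183673))
(array([670.1605, 266.9071, 721.0148]), np.float64(0.2653061224489796))
(array([ 0.6067, -0.2606]), np.float64(0.4845360824742268))
(array([ 0.6012, -0.2619,  0.0451]), np.float64(0.5257731958762887))
```

View pics/s4.png

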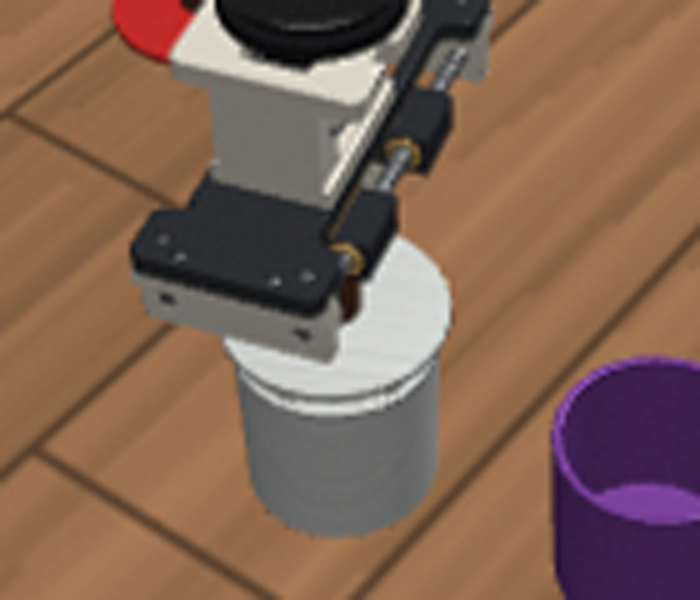

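The cover sits concentric above the rim: disc right edge at crop 451, pot edges at 237 and 440, lateral centres about 1 mm apart. I'll lower it slowly.

```bash
python3 -m inch '[0.9,0,0,2,0,0,0, 0.9,0,0,4,0,0,0, 0.9,0,0,6,0,0,0, 0.9,0,0,7.5,0,0,0, 0.9,0,0,8.5,0,0,0]'
python3 -m inch '[0.9,0,0,0.5,0,0,0, 0.9,0,0,1,0,0,0, 0.9,0,0,1.5,0,0,0, 0.9,0,0,2,0,0,0, 0.9,0,0,2,0,0,0]'
```

```text
clock: 8.65
tool_pos: [0.6074, -0.2634, 0.2769]
orientation: [180.0, -0.0, -163.3]
force: [-0.5, -0.6, -1.0]
opening: 0.0251
gripper_force: 30.0
clock: 9.15
tool_pos: [0.6075, -0.2634, 0.2751]
orientation: [180.0, 0.0, -163.3]
force: [-0.6, 0.0, -1.0]
opening: 0.0251
gripper_force: 30.0
```

```bash
python3 -m inch '[0.9,0,0,0.5,0,0,0, 0.9,0,0,0.9,0,0,0, 0.9,0,0,1.2,0,0,0, 0.9,0,0,1.2,0,0,0]'
python3 -m inch '[0.9,0,0,0.3,0,0,0, 0.9,0,0,0.6,0,0,0, 0.9,0,0,0.6,0,0,0]'
```

```text
clock: 9.55
tool_pos: [0.6075, -0.2634, 0.2739]
orientation: [180.0, -0.0, -163.3]
force: [-0.6, -0.2, -1.5]
opening: 0.0249
gripper_force: 30.0
clock: 9.85
tool_pos: [0.6075, -0.2634, 0.2738]
orientation: [-180.0, 0.0, -163.3]
force: [-1.4, 0.8, 3.1]
opening: 0.0254
gripper_force: 30.0
```

Contact came at the expected seated height, so I'll release.

```bash
python3 -m inch '[0.7,0,0,0,0,0,0, 0.55,0,0,0,0,0,0, 0.3,0,0,0,0,0,0, 0.3,0,0,0,0,0,0, 0.3,0,0,0,0,0,0]'
python3 -m inch '[0.3,0,0,-3,0,0,0, 0.3,0,0,-12,0,0,0, 0.3,0,0,-25,0,0,0, 0.3,0,0,-40,0,0,0, 0.3,0,0,-60,0,0,0]'
python3 -m inch '[0.1,-7,28,-12,0,0,0, 0.1,-15,58,-18,0,0,0, 0.1,-24,95,-20,0,0,0, 0.1,-33,130,-20,0,0,0, 0.1,-42,165,-20,0,0,0]'
python3 - <<'E'
from h import *
np.set_printoptions(precision=4,suppress=True)
delta([.559,.245,.30])
s=snap("scene","s5.png",(220,150,420,350),3)
t=snap("top")
X=[.6073,-.2632,.091]
for p in(s,t):
    for f in(0,1): print(circ(p,mask(p,"cover_mid",X),X[2],.05,X,f))
    for r in ctrl.mark_of(p,"lid_mid")[:1]: print(r["p"],r["location"])
f=t["frame"][:,:,::-1]; cv2.imwrite("pics/t5.png",cv2.resize(np.vstack([f[180:250,150:220],f[195:265,420:490]]),None,fx=4,fy=4,interpolation=cv2.INTER_CUBIC))
a=cv2.imread("pics/t5.png"); b=cv2.imread("pics/s5.png"); b=cv2.copyMakeBorder(b,0,0,0,0,0)[:560]
cv2.imwrite("pics/c5.png",np.hstack([b[:,:520],a]))
E
```

```text
clock: 10.35
tool_pos: [0.6076, -0.2634, 0.2732]
orientation: [180.0, -0.0, -163.3]
force: [-0.1, 0.2, -0.8]
opening: 0.0532
gripper_force: 0.0
clock: 10.85
tool_pos: [0.6074, -0.2633, 0.3348]
orientation: [-180.0, -0.0, -163.3]
force: [-0.0, -1.1, -0.1]
opening: 0.0613
gripper_force: 0.0
clock: 11.35
tool_pos: [0.6003, -0.0919, 0.3553]
orientation: [-180.0, 0.1, -163.3]
force: [0.4, 0.2, 0.1]
opening: 0.0788
gripper_force: 0.0
shift mm [-56.9 334.7  55.3] at [ 0.6003 -0.0919  0.3553] [-179.97    0.14 -163.35] F [0.4 0.2 0.1] open 0.0788 t 11.35
(array([ 0.6103, -0.2645]), np.float64(0.8319327731092437))
(array([ 0.6101, -0.2646,  0.0504]), np.float64(0.8151260504201681))
(array([ 0.3521, -0.0615]), np.float64(0.36666666666666664))
(array([ 720.1913, -559.0976,  911.3872]), np.float64(0.04666666666666667))
```

View pics/c5.png

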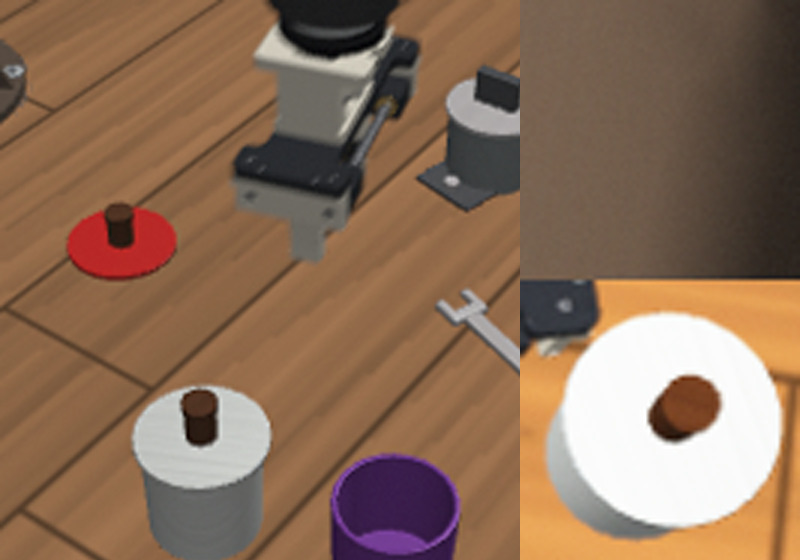

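The cover is seated level and concentric (crop 202,437), and the fitted radius at z=0.091 is 50.4 mm. Next is the lid handle's yaw, from the first unobstructed top picture.

```bash
python3 - <<'E'
from h import *
t=snap("top"); s=snap("scene")
im=cv2.imread("pics/top1.png"); g=im.max(2)
print(g[194:232:2,168:196])
si=cv2.imread("pics/scene1.png").max(2)
from scipy.ndimage import map_coordinates
# model fit: handle box silhouette, dark inside / bright outside, both views
def score(v):
    x,y,yaw=v; c,sn=np.cos(yaw),np.sin(yaw); tot=0
    for p,gg,b in((t,g,bt),(s,si,bs)):
        B=np.array([[x+b[0]+c*a-sn*d,y+b[1]+sn*a+c*d,z] for a in(-.022,.022) for d in(-.007,.007) for z in(.076,.110)])
        q=np.array([proj(p,X) for X in B],np.float32); h=cv2.convexHull(q)
        m=np.zeros((480*4,640*4),np.uint8); cv2.fillConvexPoly(m,((h+.5)*4).astype(int),1)
        m=cv2.resize(m.astype(np.float32),(640,480),interpolation=cv2.INTER_AREA)
        u=q.mean(0).astype(int); w=(slice(u[1]-18,u[1]+18),slice(u[0]-18,u[0]+18))
        D=np.clip((150-gg[w].astype(float))/80,0,1)
        R=np.zeros((480,640),bool); 
        k=np.zeros((480,640),np.uint8); cv2.fillConvexPoly(k,cv2.convexHull(np.array([proj(p,[.559+b[0]+.045*np.cos(e),.244+b[1]+.045*np.sin(e),.076]) for e in np.linspace(0,6.28,40)]).round().astype(int)),1)
        valid=(k[w]>0)|(m[w]>0)
        tot+=(((D-m[w])**2)*valid).sum()
    return tot
import itertools
from scipy.optimize import minimize
bt=(-.003,0);bs=(.003,0)
best=min((score((x,y,np.radians(a))),x,y,a) for x in np.arange(.551,.568,.003) for y in np.arange(.236,.254,.003) for a in range(-20,60,5))
print(best)
r=minimize(score,[best[1],best[2],np.radians(best[3])],method="Nelder-Mead",options=dict(initial_simplex=[[best[1],best[2],np.radians(best[3])],[best[1]+.003,best[2],np.radians(best[3])],[best[1],best[2]+.003,np.radians(best[3])],[best[1],best[2],np.radians(best[3]+6)]]))
print(r.x[:2],np.degrees(r.x[2]),r.fun)
E
```

```text
[[182 188 197 210 210 211 210 208 210 208 209 209 208 207 207 206 204 206
  205 203 204 203 204 202 204 203 204 205]
 [210 208 207 208 209 209 209 210 209 211 211 212 210 209 208 210 209 210
  209 208 209 210 207 208 205 207 206 206]
 [207 208 208 208 207 207 208 209 208 190 150 154 186 188 189 190 197 209
  210 209 208 207 206 208 206 205 205 206]
 [208 209 208 208 209 209 209 210 191 111  90  90  88  88  88  82  62 128
  196 208 208 209 209 209 208 207 208 205]
 [209 211 208 210 208 209 210 206 177  87  90  89  88  88  86  68  30  25
   53 132 196 208 209 210 208 208 208 208]
 [204 206 204 205 206 206 207 197 147  93  88  89  89  88  78  49  24  24
   25  24  87 179 208 209 209 209 208 208]
 [211 208 210 209 211 210 209 190 109  91  86  87  86  87  74  36  25  25
   26  28 118 207 210 206 206 207 208 207]
 [210 211 210 209 209 210 198 145  91  86  86  86  84  83  58  29  25  24
   27  55 144 209 208 207 206 206 205 204]
 [212 213 213 213 214 216 200 130  89  89  87  88  88  76  44  25  25  23
   25  97 186 209 206 209 208 208 208 208]
 [208 208 206 209 208 205 178 108  87  85  85  
[... 555 characters left out ...]
 207 192 134  72  30  33  41  42  29  25  26  27  29 119
  209 211 210 209 210 208 209 208 206 206]
 [209 209 207 209 208 210 209 211 189 111  59  42  42  29  29  24  55 142
  204 207 207 205 206 205 206 207 207 208]
 [210 210 209 210 210 208 211 210 211 212 212 210 209 203 177 180 191 212
  211 210 209 208 209 211 208 208 206 208]
 [210 210 211 210 210 210 210 211 211 211 212 212 212 212 213 211 210 209
  211 211 209 209 212 210 209 209 209 208]
 [210 208 209 208 210 208 210 208 212 211 213 212 212 212 213 212 211 211
  211 212 211 211 212 210 211 209 211 211]]
(np.float64(74.78328124999999), np.float64(0.56), np.float64(0.245), 5)
[0.55902919 0.24362677] 4.176158763744214 59.16499999999999
```

```bash
python3 - <<'E'
from h import *
t=snap("top")
a=ray(t,(176.6,200),.11);b=ray(t,(172.8,220),.11);d=a-b;print(a,b,np.degrees(np.arctan2(d[1],d[0])))
c=[ray(t,q,.11)[:2] for q in((177,199.3),(184,200.3),(179.5,221.5),(172,220.5))];print(np.round(c,4),np.mean(c,0))
a=ray(t,(183,200),.11);b=ray(t,(179.5,220),.11);d=a-b;print(np.degrees(np.arctan2(d[1],d[0])))
o=ctrl.get_obs();print(o["joint_pos"],o["orientation"])
E
```

```text
[0.57407342 0.25091569 0.11      ] [0.53672021 0.24971371 0.11      ] 1.8430756234313657
[[0.5755 0.2505]
 [0.5757 0.2376]
 [0.5359 0.2373]
 [0.5356 0.2509]] [0.5556624  0.24406747]
2.527171804893139
[ 9.49458861e+00  1.64187073e+01 -1.22782578e+01  2.11878429e-03
 -6.13133977e+01 -8.29056858e+01] [-1.79999436e+02 -1.05129328e-02 -1.63410080e+02]
```

The bar handle's yaw is about 3° and its centre about (0.559, 0.244). I'll move there, turning the tool 13.5° about z.

```bash
python3 -m inch '[0,-5,30,0,0,0,0, 0,-12,65,2,0,0,0, 0,-18,105,5,0,0,0, 0,-25,145,8,0,0,0, 0,-32,185,10,0,0,0]'
python3 -m inch '[0,-6,40,2,0,0,3, 0,-13,80,4,0,0,6, 0,-19,115,5,0,0,9, 0,-23,138,5,0,0,12, 0,-24.5,148.5,5,0,0,13.5]'
python3 -m inch '[0,0,0,5,0,0,0, 0,0,0,15,0,0,0, 0,0,0,25,0,0,0, 0,0,0,35,0,0,0, 0,0,0,40,0,0,0]'
python3 - <<'E'
from h import *
delta([.559,.244,.257])
s=snap("scene","s6.png",(320,110,460,230),5)
o=ctrl.get_obs()["tool_pos"]-np.array([0,0,.178])
for y in(-.044,.044): print((proj(s,o+np.array([0,y,0]))-[320,110])*5)
E
```

```text
clock: 12.4
tool_pos: [0.5778, 0.0941, 0.3432]
orientation: [-180.0, -0.0, -163.4]
force: [1.5, 0.3, 0.1]
opening: 0.0877
gripper_force: 0.0
clock: 12.9
tool_pos: [0.5588, 0.2443, 0.3381]
orientation: [-180.0, -0.0, -176.9]
force: [0.3, -0.2, -0.0]
opening: 0.0881
gripper_force: 0.0
clock: 13.4
tool_pos: [0.5588, 0.2415, 0.2967]
orientation: [-179.9, -0.1, -176.9]
force: [-0.0, -0.8, 0.3]
opening: 0.0877
gripper_force: 0.0
shift mm [-0.4  2.5 39.7] at [0.5588 0.2415 0.2967] [-1.7994e+02 -1.0000e-01 -1.7689e+02] F [-0.  -0.8  0.3] open 0.0877 t 13.4
[288.84042478 346.71148055]
[368.14982683 276.94284452]
```

View pics/s6.png

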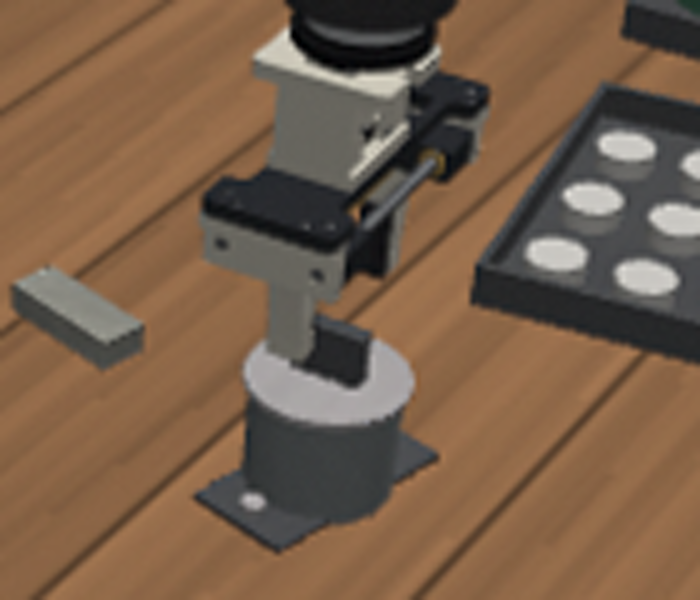

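The fingers straddle the bar handle (crop 340,350), with the near finger beside it. I'll descend and close.

```bash
python3 -m inch '[0,-0.2,1,10,0,0,0, 0,-0.2,1,21,0,0,0, 0,-0.2,1,31,0,0,0, 0,-0.2,1,37,0,0,0, 0,-0.2,1,39,0,0,0]'
python3 -m inch '[0.6,0,0,0,0,0,0, 0.6,0,0,0,0,0,0, 0.6,0,0,0,0,0,0, 0.6,0,0,0,0,0,0, 0.6,0,0,0,0,0,0]'
python3 -m inch '[0.75,0,0,0,0,0,0, 0.8,0,0,0,0,0,0, 0.85,0,0,0,0,0,0, 0.9,0,0,0,0,0,0, 1,0,0,0,0,0,0]'
python3 -c "from h import *; delta([.559,.244,.257]);print(ctrl.get_obs()['moment'])"
```

```text
clock: 13.95
tool_pos: [0.5589, 0.2433, 0.2582]
orientation: [-179.9, -0.1, -176.8]
force: [-0.3, -0.4, 0.4]
opening: 0.0879
gripper_force: 0.0
clock: 14.45
tool_pos: [0.5591, 0.2435, 0.2596]
orientation: [180.0, 0.0, -176.8]
force: [0.7, -0.8, -0.6]
opening: 0.0532
gripper_force: 0.0
clock: 14.95
tool_pos: [0.5591, 0.2434, 0.2593]
orientation: [-180.0, -0.0, -176.8]
force: [0.5, -0.7, -0.0]
opening: 0.0135
gripper_force: 29.8
shift mm [0.  0.6 2.3] at [0.5591 0.2434 0.2593] [-179.99   -0.   -176.83] F [ 0.5 -0.7 -0. ] open 0.0135 t 14.95
[-0.34606855 -0.1621141   0.05806663]
```

```bash
python3 -m inch '[1,0,0,-0.4,0,0,0, 1,0,0,-0.8,0,0,0, 1,0,0,-1.2,0,0,0, 1,0,0,-1.6,0,0,0, 1,0,0,-2,0,0,0]'
python3 -m inch '[1,0,0,-0.4,0,0,0, 1,0,0,-0.8,0,0,0, 1,0,0,-1.2,0,0,0, 1,0,0,-1.6,0,0,0, 1,0,0,-2,0,0,0]'
python3 -c "from h import *; delta([.5591,.2434,.2593]);print(ctrl.get_obs()['moment'])"
```

```text
clock: 15.45
tool_pos: [0.5589, 0.2433, 0.2608]
orientation: [-180.0, -0.0, -176.9]
force: [1.0, -0.2, -8.5]
opening: 0.0134
gripper_force: 29.9
clock: 15.95
tool_pos: [0.5586, 0.2433, 0.2624]
orientation: [-180.0, -0.1, -176.9]
force: [1.1, 0.3, -18.3]
opening: 0.014
gripper_force: 29.9
shift mm [-0.5  0.1  3.1] at [0.5586 0.2433 0.2624] [-1.7996e+02 -1.0000e-01 -1.7686e+02] F [  1.1   0.3 -18.3] open 0.014 t 15.95
[ 0.21632394 -0.75167915 -0.02898494]
```

```bash
python3 -m inch '[1,0,0,-0.4,0,0,0, 1,0,0,-0.8,0,0,0, 1,0,0,-1.2,0,0,0, 1,0,0,-1.6,0,0,0, 1,0,0,-2,0,0,0]'
python3 -m inch '[1,0,0,-0.4,0,0,0, 1,0,0,-0.8,0,0,0, 1,0,0,-1.2,0,0,0, 1,0,0,-1.6,0,0,0, 1,0,0,-2,0,0,0]'
python3 -m inch '[1,0,0,-0.4,0,0,0, 1,0,0,-0.8,0,0,0, 1,0,0,-1.2,0,0,0, 1,0,0,-1.6,0,0,0, 1,0,0,-2,0,0,0]'
```

```text
clock: 16.45
tool_pos: [0.5593, 0.2435, 0.2664]
orientation: [180.0, 0.1, -176.8]
force: [-2.1, -0.6, -5.1]
opening: 0.014
gripper_force: 29.9
clock: 16.95
tool_pos: [0.5595, 0.2437, 0.2681]
orientation: [180.0, 0.1, -176.8]
force: [0.3, -0.8, -1.6]
opening: 0.014
gripper_force: 29.9
clock: 17.45
tool_pos: [0.5591, 0.2434, 0.2694]
orientation: [-180.0, -0.0, -176.8]
force: [0.3, -0.8, -0.5]
opening: 0.0134
gripper_force: 29.9
```

```bash
python3 - <<'E'
from h import *
delta([.5591,.2434,.2843])
s=snap("scene","s7.png",(330,130,450,220),6)
for r in ctrl.mark_of(s,"lid_mid")[:2]: print(r)
E
```

```text
shift mm [ -0.   -0.  -14.9] at [0.5591 0.2434 0.2694] [-179.99   -0.   -176.84] F [ 0.3 -0.8 -0.5] open 0.0134 t 17.45
{'location': [0.5612, 0.2463, 0.0963], 'p': 0.57}
```

View pics/s7.png

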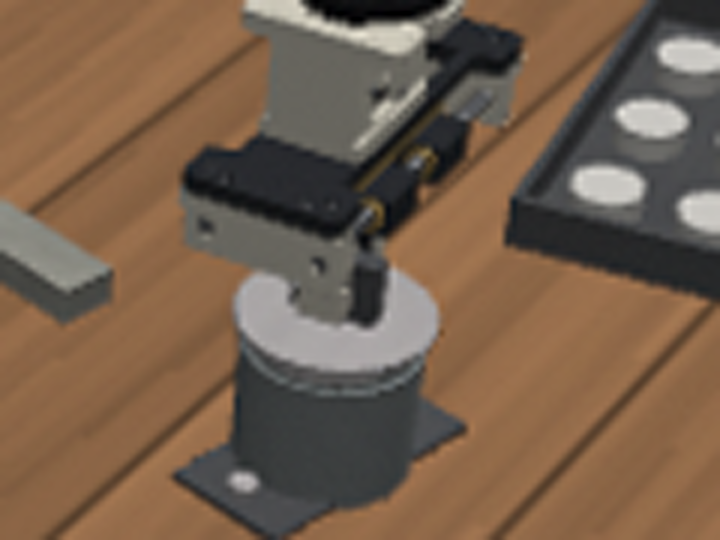

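The lid has come up: its disc (crop 337,315) shows a dark gap over the rim and is still in the fingers. I'll raise it the remaining 15 mm slowly.

```bash
python3 -m inch '[1,0,0,-1,0,0,0, 1,0,0,-2,0,0,0, 1,0,0,-3,0,0,0, 1,0,0,-4,0,0,0, 1,0,0,-5,0,0,0]'
python3 -m inch '[1,0,0,-1,0,0,0, 1,0,0,-2,0,0,0, 1,0,0,-3,0,0,0, 1,0,0,-4,0,0,0, 1,0,0,-5,0,0,0]'
python3 -m inch '[1,0,0,-1,0,0,0, 1,0,0,-2,0,0,0, 1,0,0,-3,0,0,0, 1,0,0,-4,0,0,0, 1,0,0,-5,0,0,0]'
python3 - <<'E'
from h import *
np.set_printoptions(precision=4,suppress=True)
delta([.5591,.2434,.2843])
s=snap("scene","s8.png",(330,130,450,220),6)
for r in ctrl.mark_of(s,"lid_mid")[:2]: print(r)
for r in ctrl.mark_of(s,"sealed_pot_rim")[:2]: print(r)
m=mask(s,"lid_mid",[.562,.244,.1])
for z in(.093,.096,.099,.101,.103):
    print(z,circ(s,m,z,.049,[.562,.244],0),circ(s,m,z,.049,[.562,.244],1))
E
```

```text
clock: 18.05
tool_pos: [0.559, 0.2435, 0.2744]
orientation: [-180.0, -0.0, -176.8]
force: [-0.0, 0.4, -1.6]
opening: 0.0134
gripper_force: 29.9
clock: 18.55
tool_pos: [0.5591, 0.2435, 0.2794]
orientation: [180.0, -0.0, -176.8]
force: [-0.1, -0.1, -2.8]
opening: 0.014
gripper_force: 29.9
clock: 19.05
tool_pos: [0.5591, 0.2435, 0.2844]
orientation: [-180.0, -0.0, -176.8]
force: [0.3, 0.4, -1.4]
opening: 0.0136
gripper_force: 29.9
shift mm [-0.  -0.1  0.1] at [0.5591 0.2435 0.2844] [-180.     -0.   -176.84] F [ 0.3  0.4 -1.4] open 0.0136 t 19.05
{'location': [0.5605, 0.2495, 0.1088], 'p': 0.79}
{'location': [0.7072, 0.0207, 0.0012], 'p': 0.32}
{'location': [0.5596, 0.2476, 0.0734], 'p': 0.57}
0.093 (array([0.5576, 0.2501]), np.float64(0.3103448275862069)) (array([0.5578, 0.2487, 0.0472]), np.float64(0.4482758620689655))
0.096 (array([0.5597, 0.2463]), np.float64(0.3218390804597701)) (array([0.5598, 0.2447, 0.047 ]), np.float64(0.4482758620689655))
0.099 (array([0.5618, 0.2424]), np.float64(0.27586206896551724)) (array([0.5619, 0.2406, 0.0468]), np.float64(0.4482758620689655))
0.101 (array([0.5605, 0.2401]), np.float64(0.3103448275862069)) (array([0.5632, 0.2379, 0.0467]), np.float64(0.4482758620689655))
0.103 (array([0.5616, 0.2374]), np.float64(0.3218390804597701)) (array([0.5646, 0.2352, 0.0466]), np.float64(0.4482758620689655))
```

View pics/s8.png

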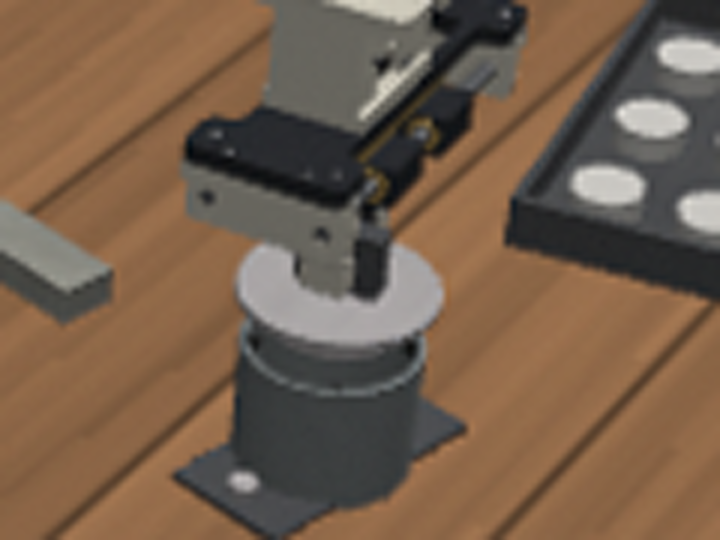

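The lid is free and level over the pot. I'll check the actual rise by pixels, in case it slipped in the grip.

```bash
python3 - <<'E'
from h import *
s=snap("scene"); a=cv2.imread("pics/scene1.png").astype(np.float32); b=s["frame"][:,:,::-1].astype(np.float32)
for z in(.076,.096,.101,.106):
    P=np.array([proj(s,[.562+.049*np.cos(e),.245+.049*np.sin(e),z]) for e in np.linspace(0,6.28,200)])
    print(z,"left",P[P[:,0].argmin()].round(1),"right",P[P[:,0].argmax()].round(1),"front",P[:,1].max().round(1))
# front-edge profile at column 386 (bright disc -> dark)
c=slice(392,397)
print(a.mean(2)[180:204,c].mean(1).round()); print(b.mean(2)[172:204,c].mean(1).round())
E
```

```text
0.076 left [368.9 183.8] right [403.4 185.8] front 194.6
0.096 left [369.4 177.9] right [404.2 180. ] front 188.7
0.101 left [369.5 176.4] right [404.4 178.5] front 187.2
0.106 left [369.7 174.9] right [404.6 177. ] front 185.7
[118. 125. 125. 130. 130. 133. 150. 166. 169. 168. 168. 169. 169. 154.
  99.  67.  60.  60.  61.  61.  60.  60.  60.  60.]
[ 93.  99.  99. 103. 104. 107. 122. 143. 162. 169. 168. 167. 168. 168.
 145.  84.  69.  59.  57.  57.  63.  86.  91.  66.  60.  61.  60.  60.
  60.  60.  60.  60.]
```

The rise measures about 24 mm (7.2 px at 0.30 px/mm), with no meaningful slip, and the lid is level and centred. Handing in.

```bash
python3 -m inch '[1,0,0,-0.5,0,0,0, 1,0,0,-0.5,0,0,0, 1,0,0,-0.5,0,0,0]'; python3 -c "from plant import ctrl; print(ctrl.close_job())"
```

```text
clock: 19.6
tool_pos: [0.5591, 0.2435, 0.2848]
orientation: [-180.0, -0.0, -176.8]
force: [0.1, -0.2, -2.4]
opening: 0.0138
gripper_force: 29.9
the job is handed in; nothing more can be done
None
```

The job is handed in at 19.6 s: the cover is seated level on the open pot and released, and the freed lid is held level over its pot with its disc about 25 mm above the rim; no verdict was returned.

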